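# Put the tin and the star mould away under the pine riser

### The job

Put the round tin and the wooden star mould away under the low pine riser, each upright (star up) on the sideboard in one of the two bays that the tongs do not use. Slide each in from the open front until its near end is about 20 mm behind the front edge of the board above (at least 15 mm; further in is fine). Leave the tongs, the cake plate on top, the glass cup and the yellow container undisturbed.

Things in the scene. Friction and masses are not known exactly. Their poses are not given: they have to be found in the camera images.
- riser: Fixed pale pine riser: board 170 (x) by 304 (y) by 16 mm, underside 56 and top 72 mm above the sideboard, on four 16 mm thick full-depth uprights. Origin: centre of its footprint. +x points into the bays, away from the robot; open front at x = -85 mm, board and uprights flush. Position and yaw (up to 0.2 rad) vary.
- riser_mouth (a point): Floor point at the front edge of the riser's middle bay (riser x -85, y 0), axes as the riser's. Three bays, 80 mm wide inside, centred at y = -96, 0, +96 mm. At the back of each a 12 mm high stop rail, inner face 160 mm beyond the front; open above it. Tongs in one bay, the other two free; the cork mats on their floors are thin, fixed and without effect.
- tin: Low round twist-lock tin of bare metal, to be put away: body 64 mm in diameter, lid (upper third) 66 mm, 48 mm high, 0.11 to 0.22 kg. Origin: centre of its underside, z up; its yaw does not matter. Starts upright on the sideboard, either in the open space before the riser or at the side among the bystanders.
- mould: Wooden mould, to be put away: solid block 100 (its x) by 62 (its y) by 38 mm high with an eight-pointed star on its top, 0.12 to 0.24 kg. Origin: centre of its underside, z up. It fits a bay only lengthways (its x along the riser's x, either way round). Starts star up at any yaw, either in the open space before the riser or at the side among the bystanders.
- tongs: Bystander, leave alone. Steel tongs, 190 mm long, 44 mm wide, 11 mm thick, lying in one bay along the riser's x. Origin: on the sideboard mid-bay (riser x near 0); closed end at its x = -125 mm, so it sticks out about 40 mm past the riser's front edge.
- plate: Bystander, leave alone. Round white porcelain cake plate, 160 mm in diameter, 20 mm high, standing loose on the riser's board, its edge 15 mm or more behind the board's front edge. Origin: centre of its underside, z up.
- cup: Bystander, leave alone. Glass dessert cup, 80 mm across the rim, 85 mm high, open, fragile. Origin: centre of its underside, z up. Stands at the side, left or right of the riser's front.
- container: Bystander, leave alone. Yellow flip-top plastic container, 93 (x) by 61 (y) by 75 mm high. Origin: centre of its underside, z up. Stands at the side, left or right of the riser's front.
Not all that is in view belongs to the job. Of the things shaped like the mould, the wooden one is meant.

How it is judged:
At the end, for the whole second after the job is handed in: Tin and mould stand upright and at rest on the sideboard under the riser's board, each in a bay free of the tongs, near end at least 10 mm behind the board's front edge (riser x of origin: tin over -42 mm, mould over -25 mm); no bystander moved over 25 mm or tipped (x of tin in the frame of riser between -0.042 and 0.06 m and y of tin in the frame of riser between -0.14 and 0.14 m and height (world z) of each of tin, mould below 0.006 m and angle between each of tin, mould's own z axis and vertical below 0.1 rad and linear speed of each of tin, mould below 0.02 m/s and x of mould in the frame of riser between -0.025 and 0.04 m and y of mould in the frame of riser between -0.14 and 0.14 m); the robot touches nothing.
It fails at once if the tongs is disturbed (moved more than 25 mm or tipped) (distance of tongs from where it was at the start of the episode above 0.025 m or angle between tongs's own z axis and vertical above 0.3 rad).
It fails at once if the plate is disturbed (moved more than 25 mm or tipped) (distance of plate from where it was at the start of the episode above 0.025 m or angle between plate's own z axis and vertical above 0.3 rad).
It fails at once if the cup is disturbed (moved more than 25 mm or tipped) (distance of cup from where it was at the start of the episode above 0.025 m or angle between cup's own z axis and vertical above 0.3 rad).
It fails at once if the container is disturbed (moved more than 25 mm or tipped) (distance of container from where it was at the start of the episode above 0.025 m or angle between container's own z axis and vertical above 0.3 rad).
It also fails if it takes over 72 s, if anything falls off the work surface, if the arm or the gripper's body presses on something with over 40 N, if the wrist force passes 120 N, or if a joint passes its speed limit or range.

### The arm

A 6-joint arm with a two-finger parallel gripper is mounted at the origin on the work surface. World frame = base frame: x ahead of the robot, y to its left, z up, the work surface at z = 0. Lengths are in m, angles in rad, forces in N, time in s.
With the tool pointing down it reaches from about 0.35 to 0.775 m from the base axis. Payload 7.3 kg.
Tool frame: the origin (TCP) lies midway between the tips of the shut fingers; the grasp point (between the pads) lies 19 mm behind it; z points along the fingers, y is the direction in which the jaws open and shut (so a half turn about z gives the same grasp; the last joint's range is limited). The gripper opens to 92 mm and grips with 3 to 60 N. Pads are 19 mm wide; open, the fingers measure 130 mm over their backs; the gripper's body (75 mm by 190 mm) begins 47 mm behind the grasp point.
Start: joints at [-1.396, 0.342, 1.524, -0, 1.275, -0.146], TCP at [0.166, -0.498, 0.227] pointing down, gripper open.
Joint ranges: [-2.53, 2.53], [-0.77, 2.02], [0.04, 2.7], [-1, 4.14], [0.28, 2.66], [-3.11, 3.11]. Speed limits (rad/s): [2.57, 2.57, 3.14, 3.14, 3.14, 3.14].

### API

Orientations are given as [roll, pitch, yaw] about the fixed x, y, z axes, in that order (R = Rz(yaw) Ry(pitch) Rx(roll)).
In Python, from cell import status, eyes, job gives the robot as it stands.
- The arm moves only by the tool jog_arm, never from a script. Its argument "series" is a list of rows, each a list of 3 entries, a list of its own where there are three numbers: the gripper command: -1 is shut, 1 is fully open, values between are in proportion, then the shift along the tool's x, y, z in m, then the turn, a rotation vector about the tool's x, y, z in rad. In form: [[grip, [x, y, z], [ax, ay, az]], ...]. A call has 1 to 12 rows; each row is the pose to reach, as a shift and turn from the pose commanded when the call began, along the tool's axes at that moment; what a row does not reach only later rows make up. A row lasts 1/12 s, in which the tool goes at most 41.7 mm and 7.16 degrees, less where a joint would pass 70% of its speed; a pose out of reach is approached as far as the arm can. A call with a gripper value outside its range is refused whole. The fingers move at their own pace and stop on an object; "squeeze" is the grip in N (left out, the last holds). Time passes only in rows, so rows that repeat a pose let the fingers close. It gives the time, the measured TCP pose, the force and the opening at its end, in the units of the state.
- status.observe(): the state, without advancing time (a new reading comes with each control period).
- eyes.read_camera(name): name is "scene" or "side" or "wrist"; returns a dict with "img" (384x512x3 uint8, red, green, blue), "range_z" (384x512 float32, m along the optical axis (not along the pixel's ray), 0 where there is no reading), "camera_matrix" (3x3 intrinsics, pixels), "T" (4x4, takes a point from camera to world coordinates); the wrist camera has in their place "tool_from_camera" (4x4, takes a point from camera to tool coordinates, whose origin is the TCP and whose axes are the flange's). Camera axes: x right, y down, z forward; pixel columns grow to the right and rows downward; lengths in m; the calibration is good to about 2 mm. A picture is of the moment at which its call begins: read the wrist's pose just before it.
- job.hand_in(): hands the job in, once; it reports no verdict.
The state is a dict: "time": time; "qpos": joint angles; "qvel": joint speeds; "joint_efforts": joint torques, N m; "tool_pos": TCP position; "tool_rot": TCP orientation; "contact_force": force on the tool from outside, world axes, zero at the start; "torque": the same for the moment, N m; "opening": finger opening in m.
Only numpy, scipy, OpenCV 4.12 (cv2) and the standard library are available. Lean on these libraries where they do the work, as an engineer would, in place of code of your own. Each camera call takes 0.05 s, during which the arm holds its last target.

## Working session

There is one attempt and no reset: what is moved stays moved. The work goes in short steps, Python scripts to look and compute and a tool call to move; the robot and the scene stay as the last step left them, time stands still between calls to the robot, and variables do not carry over. Pictures are saved under pics/ and viewed, and the job is handed in when it is done.

Besides the shell and the picture viewer there is one more tool, called after "Call:" as a command line: name --argument value ..., lists and objects as JSON in quotes. jog_arm: Moves the arm, as the interface text tells. Its arguments: {"type":"object","properties":{"series":{"type":"array","items":{"type":"array"}},"squeeze":{"type":"number"}},"required":["series"]}

```bash
mkdir -p pics; ls; python3 - <<'E'
from cell import status, eyes
import cv2,numpy as np,pickle
s=status.observe();print(s)
for n in ["scene","side"]:
    d=eyes.read_camera(n);pickle.dump(d,open(f"{n}0.pkl","wb"))
    cv2.imwrite(f"pics/{n}0.png",cv2.resize(d["img"][:,:,::-1],None,fx=1.5,fy=1.5))
    print(n,d["camera_matrix"],d["T"])
E
```

```text
pics
{'time': 0.0, 'qpos': array([-1.39597248e+00,  3.42700807e-01,  1.52498234e+00,  2.11672213e-05,
        1.27539276e+00, -1.45977137e-01]), 'qvel': array([ 0.00105361,  0.00017998,  0.00101337,  0.00019989, -0.00021444,
        0.00022561]), 'joint_efforts': array([-1.06962285e-03, -4.31236124e+01, -2.44219315e+01,  7.14340713e-02,
        5.59554377e-02, -1.36664776e-04]), 'tool_pos': array([ 0.16551693, -0.49781651,  0.22606844]), 'tool_rot': array([-3.14012812e+00, -2.35779153e-04,  3.20794630e-01]), 'contact_force': array([0.26853647, 1.03554976, 0.28258888]), 'torque': array([0.00628819, 0.00067825, 0.00056634]), 'opening': 0.09229534901708876}
scene [[444.08138707   0.         253.09822249]
 [  0.         444.08138707 189.79419773]
 [  0.           0.           1.        ]] [[-0.82353989  0.38633613 -0.41536302  1.12811257]
 [ 0.5672032   0.5710355  -0.59346355  0.82827659]
 [ 0.00791062 -0.72433615 -0.6894016   1.0266681 ]
 [ 0.          0.          0.          1.        ]]
side [[498.26812238   0.         258.50477376]
 [  0.         498.26812238 193.55508176]
 [  0.           0.           1.        ]] [[-0.83090334 -0.31028573  0.46186838 -0.04309449]
 [-0.55615453  0.48861722 -0.67226881  0.89417736]
 [-0.01708143 -0.81546059 -0.57856049  0.82731307]
 [ 0.          0.          0.          1.        ]]
```

View pics/scene0.png

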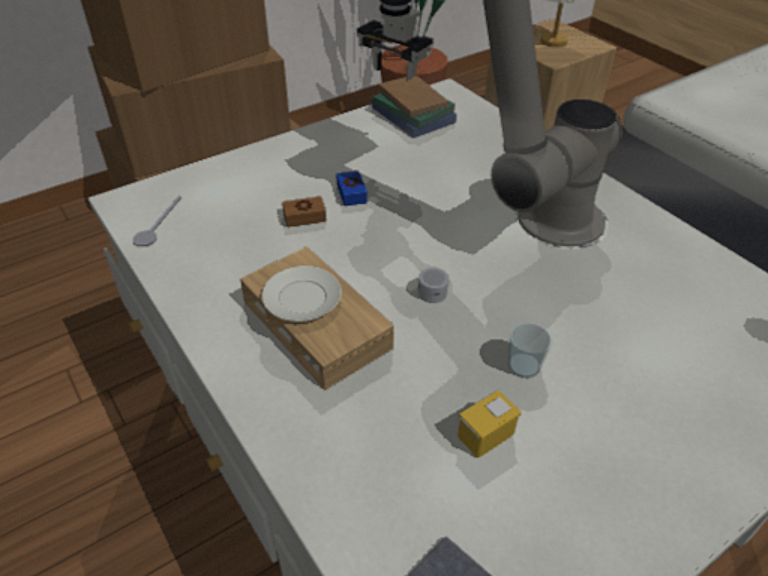

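View pics/side0.png

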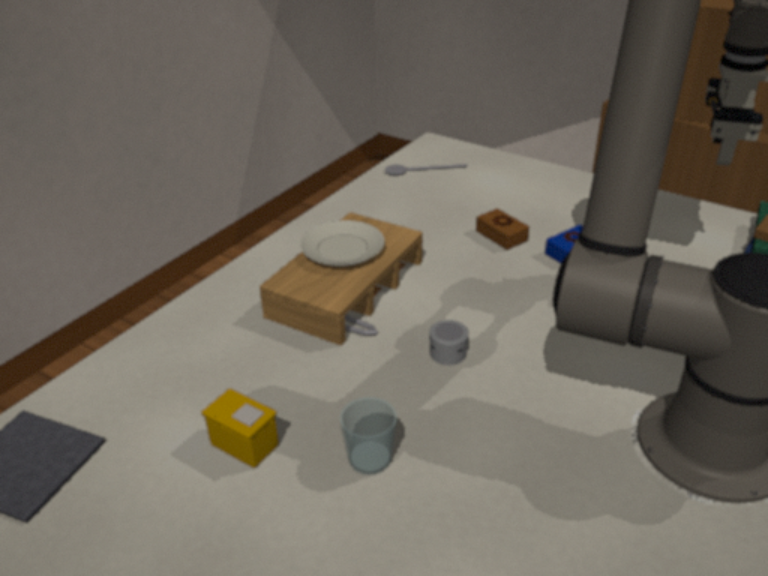

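Scene picture (1.5x): tin at (433,285), wooden mould at (303,210), blue decoy at (351,188), cup (527,350), container (489,423), riser centred around (317,315). In the side view, the tongs stick out at (362,325), which is the +y bay. Next I measure from depth.

```bash
cat > h.py <<'E'
import numpy as np,cv2,pickle
def cloud(d,T=None):
    K=d["camera_matrix"];Z=d["range_z"];h,w=Z.shape
    u,v=np.meshgrid(np.arange(w),np.arange(h))
    P=np.stack([(u-K[0,2])/K[0,0]*Z,(v-K[1,2])/K[1,1]*Z,Z,np.ones_like(Z)],-1)
    P=P@(d["T"] if T is None else T).T
    P=P[...,:3];P[Z<=0]=np.nan
    return P
E
python3 - <<'E'
from h import *
C=[]
for n in ["scene","side"]:
    d=pickle.load(open(n+"0.pkl","rb"));P=cloud(d);img=d["img"]
    t=P[(np.abs(P[...,2])<.01)&(P[...,0]>.2)&(P[...,0]<.8)&(np.abs(P[...,1])<.5)];print(n,"table z",np.median(t[:,2]))
    m=(P[...,2]>.012)&(P[...,2]<.15)&(P[...,0]>.2)&(P[...,0]<1.0)&(np.abs(P[...,1])<.55)
    k,L,st,c=cv2.connectedComponentsWithStats(m.astype(np.uint8),connectivity=4)
    for i in range(1,k):
        if st[i,4]<60: continue
        q=P[L==i]; zt=np.percentile(q[:,2],95)
        top=q[q[:,2]>zt-.008]
        r=cv2.minAreaRect(top[:,:2].astype(np.float32)*1000)
        print(n,c[i].round(),st[i,4],"zt",zt.round(3),"mean",q.mean(0).round(3),"rect",np.round(r[0]),np.round(r[1]),round(r[2],1),img[L==i].mean(0).round())
    # riser top
    q=P[(np.abs(P[...,2]-.072)<.005)&(P[...,0]>.35)&(P[...,0]<1)&(np.abs(P[...,1])<.3)]
    mm=(np.abs(P[...,2]-.072)<.005)&(P[...,0]>.35)
    k,L,st,c=cv2.connectedComponentsWithStats(mm.astype(np.uint8));i=1+np.argmax(st[1:,4])
    q=P[L==i];r=cv2.minAreaRect(q[:,:2].astype(np.float32)*1000);print("RISER",r,np.median(q[:,2]),cv2.boxPoints(r).round())
E
```

```text
scene table z 0.0015183830671834375
scene [234. 124.] 350 zt 0.043 mean [ 0.382 -0.367  0.035] rect [ 375. -379.] [112.  61.] 67.5 [30. 45. 88.]
scene [203. 140.] 434 zt 0.043 mean [ 0.531 -0.351  0.034] rect [ 526. -360.] [ 70. 100.] 70.5 [89. 65. 44.]
scene [212. 209.] 5056 zt 0.091 mean [0.698 0.    0.07 ] rect [706. -48.] [157. 159.] 16.2 [135. 121.  99.]
scene [289. 188.] 380 zt 0.053 mean [0.436 0.039 0.042] rect [429.  32.] [67. 63.] 62.0 [103. 105. 108.]
scene [352. 231.] 812 zt 0.087 mean [0.406 0.298 0.058] rect [406. 298.] [79. 77.] 59.4 [111. 119. 118.]
scene [326. 281.] 1142 zt 0.077 mean [0.585 0.386 0.061] rect [577. 379.] [95. 62.] 1.1 [136. 117.  59.]
scene [296. 374.] 504 zt 0.017 mean [0.786 0.518 0.014] rect [793. 525.] [87. 59.] 11.5 [74. 76. 82.]
RISER ((688.5369262695312, -29.913772583007812), (173.6649169921875, 308.627685546875), 4.210902690887451) 0.07316047676916215 [[ 591.  118.]
 [ 613. -190.]
 [ 786. -177.]
 [ 764.  130.]]
side table z -0.0001620964496809041
side [335. 151.] 560 zt 0.04 mean [ 0.519 -0.35   0.032] rect [ 525. -360.] [ 67. 103.] 68.3 [83. 55. 29.]
side [225. 181.] 5242 zt 0.088 mean [0.676 0.005 0.066] rect [706. -47.] [155. 161.] 0.9 [122. 102.  74.]
side [375. 161.] 310 zt 0.04 mean [ 0.389 -0.359  0.034] rect [ 376. -378.] [100.  60.] 68.5 [25. 42. 86.]
side [299. 226.] 598 zt 0.05 mean [0.423 0.042 0.04 ] rect [429.  33.] [63. 66.] 31.0 [96. 95. 94.]
side [160. 283.] 1700 zt 0.075 mean [0.565 0.387 0.057] rect [576. 378.] [97. 63.] 0.8 [125. 100.  20.]
side [246. 288.] 1499 zt 0.085 mean [0.404 0.299 0.056] rect [404. 298.] [78. 79.] 52.2 [ 97. 103.  98.]
RISER ((687.3707275390625, -29.53802490234375), (173.59796142578125, 309.1645202636719), 4.075530052185059) 0.07159547826902546 [[ 590.  118.]
 [ 612. -190.]
 [ 785. -178.]
 [ 763.  131.]]
```

```bash
cat >> h.py <<'E'
from scipy.spatial.transform import Rotation as Ro
RC=np.array([.688,-.030]);RY=.0724
def r2w(x,y,z=0):
    c,s=np.cos(RY),np.sin(RY);return np.array([RC[0]+c*x-s*y,RC[1]+s*x+c*y,z])
def w2r(p):
    c,s=np.cos(RY),np.sin(RY);d=np.array(p)[:2]-RC;return np.array([c*d[0]+s*d[1],-s*d[0]+c*d[1]])
def go(s,pos,yaw,tilt=0):
    # tilt>0: fingers point forward (along tool x)
    R0=Ro.from_euler('xyz',s["tool_rot"])
    R1=Ro.from_euler('z',yaw)*Ro.from_euler('y',-tilt)*Ro.from_euler('x',np.pi)
    return R0.inv().apply(np.array(pos)-s["tool_pos"]).round(4),(R0.inv()*R1).as_rotvec().round(4)
E
python3 - <<'E'
from h import *
from cell import status
s=status.observe();print(go(s,[.5255,-.36,.2],-.355))
E
```

```text
(array([ 0.3851, -0.0173,  0.0262]), array([-1.400e-03,  3.000e-04,  6.758e-01]))
```

Call:
jog_arm --series '[[1,[0.385,-0.017,0.026],[0,0,0.676]],[1,[0.385,-0.017,0.026],[0,0,0.676]],[1,[0.385,-0.017,0.026],[0,0,0.676]],[1,[0.385,-0.017,0.026],[0,0,0.676]],[1,[0.385,-0.017,0.026],[0,0,0.676]],[1,[0.385,-0.017,0.026],[0,0,0.676]],[1,[0.385,-0.017,0.026],[0,0,0.676]],[1,[0.385,-0.017,0.026],[0,0,0.676]],[1,[0.385,-0.017,0.026],[0,0,0.676]],[1,[0.385,-0.017,0.026],[0,0,0.676]],[1,[0.385,-0.017,0.026],[0,0,0.676]],[1,[0.385,-0.017,0.026],[0,0,0.676]]]'

```text
time: 1.1
tool_pos: [0.5268, -0.3592, 0.1994]
tool_rot: [-3.141, 0.002, -0.352]
contact_force: [-1.1, -0.2, 0.2]
opening: 0.0916
```

```bash
python3 - <<'E'
from h import *
from cell import status,eyes
s=status.observe();d=eyes.read_camera("wrist");print(s["time"],s["qpos"].round(3),s["tool_pos"],s["tool_rot"],s["contact_force"])
print(d["tool_from_camera"].round(3))
pickle.dump((s,d),open("w1.pkl","wb"))
cv2.imwrite("pics/w1.png",d["img"][:,:,::-1])
T=np.eye(4);T[:3,:3]=Ro.from_euler('xyz',s["tool_rot"]).as_matrix();T[:3,3]=s["tool_pos"]
P=cloud(d,T@d["tool_from_camera"])
hsv=cv2.cvtColor(d["img"],cv2.COLOR_RGB2HSV)
m=(P[...,2]>.03)&(P[...,2]<.055)&(np.abs(P[...,0]-.526)<.09)&(np.abs(P[...,1]+.36)<.09)
k,L,st,c=cv2.connectedComponentsWithStats(m.astype(np.uint8));i=1+np.argmax(st[1:,4]);q=P[L==i]
print(st[i],np.median(q[:,2]),cv2.minAreaRect(q[:,:2].astype(np.float32)*1000))
E
```

```text
1.1 [-0.718  0.573  1.226 -0.     1.345  1.204] [ 0.52675143 -0.35919424  0.19938568] [-3.14109536e+00  1.85983053e-03 -3.51849803e-01] [-1.13307824 -0.16480632  0.16283448]
[[-0.    -0.97  -0.244  0.065]
 [ 1.    -0.    -0.     0.   ]
 [-0.    -0.244  0.97  -0.158]
 [ 0.     0.     0.     1.   ]]
[ 220  127   63   97 5810] 0.038328417297948475 ((527.4396362304688, -363.7868347167969), (62.10201644897461, 100.05702209472656), 69.58468627929688)
```

View pics/w1.png

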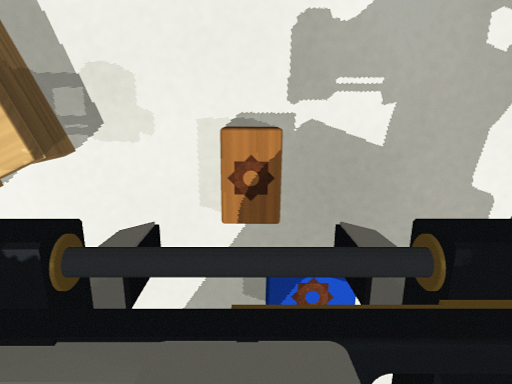

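Wrist picture shows the wooden mould at columns 220-282, rows 127-224. Its measured size of 62x100 mm and height of 38 mm match, and the blue decoy is clear of the fingers.

```bash
python3 - <<'E'
from h import *
from cell import status
s=status.observe();print(go(s,[.5180,-.3588,.008],-.356))
E
```

```text
(array([-0.0072,  0.0014,  0.1918]), array([-0.0002,  0.0017,  0.0022]))
```

Call:
jog_arm --series '[[1,[-0.007,0.001,0.035],[0,0,0.002]],[1,[-0.007,0.001,0.07],[0,0,0.002]],[1,[-0.007,0.001,0.105],[0,0,0.002]],[1,[-0.007,0.001,0.14],[0,0,0.002]],[1,[-0.007,0.001,0.165],[0,0,0.002]],[1,[-0.007,0.001,0.18],[0,0,0.002]],[1,[-0.007,0.001,0.19],[0,0,0.002]],[1,[-0.007,0.001,0.191],[0,0,0.002]],[1,[-0.007,0.001,0.191],[0,0,0.002]]]'

```text
time: 1.9
tool_pos: [0.5181, -0.36, 0.0101]
tool_rot: [3.141, -0.0, -0.358]
contact_force: [0.2, -0.5, 0.5]
opening: 0.0917
```

Call:
jog_arm --series '[[-1,[0,0,0],[0,0,0]],[-1,[0,0,0],[0,0,0]],[-1,[0,0,0],[0,0,0]],[-1,[0,0,0],[0,0,0]],[-1,[0,0,0],[0,0,0]],[-1,[0,0,0],[0,0,0]],[-1,[0,0,0],[0,0,0]],[-1,[0,0,0],[0,0,0]],[-1,[0,0,0],[0,0,0]],[-1,[0,0,-0.01],[0,0,0]],[-1,[0,0,-0.02],[0,0,0]],[-1,[0,0,-0.02],[0,0,0]]]' --squeeze 30

```text
time: 2.9
tool_pos: [0.5197, -0.36, 0.032]
tool_rot: [3.14, -0.003, -0.357]
contact_force: [1.6, -0.3, -1.7]
opening: 0.0619
```

```bash
python3 - <<'E'
from h import *
from cell import status,eyes
s=status.observe();print(s["tool_pos"],s["tool_rot"],s["opening"],s["qpos"].round(3))
d=eyes.read_camera("wrist");cv2.imwrite("pics/w2.png",d["img"][:,:,::-1])
t=r2w(-.165,-.096,.028);print(t,go(s,t,RY))
t=r2w(-.127,-.096,.011);print(t,go(s,t,RY))
E
```

```text
[ 0.51965185 -0.3600097   0.03196747] [ 3.14034885 -0.00318452 -0.35715039] 0.06187209881082783 [-0.727  0.729  1.433 -0.     0.976  1.201]
[ 0.53037659 -0.13768407  0.028     ] (array([-0.0677, -0.2121,  0.0035]), array([ 0.0019, -0.0029, -0.4296]))
[ 0.56827704 -0.13493527  0.011     ] (array([-0.0332, -0.2279,  0.0206]), array([ 0.0019, -0.0029, -0.4296]))
```

View pics/w2.png

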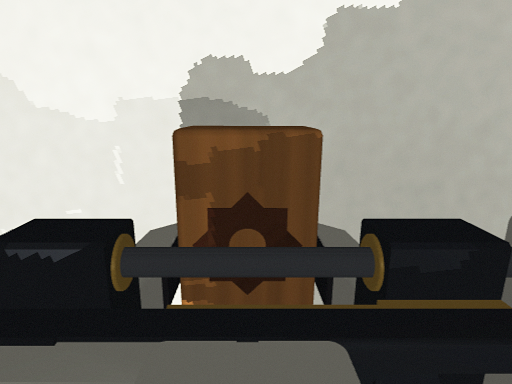

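The mould is held straight with a 62 mm opening. Next I carry it to in front of the -y bay.

Call:
jog_arm --series '[[-1,[-0.081,-0.206,0.003],[0,0,-0.43]],[-1,[-0.081,-0.206,0.003],[0,0,-0.43]],[-1,[-0.081,-0.206,0.003],[0,0,-0.43]],[-1,[-0.081,-0.206,0.003],[0,0,-0.43]],[-1,[-0.081,-0.206,0.003],[0,0,-0.43]],[-1,[-0.081,-0.206,0.003],[0,0,-0.43]],[-1,[-0.081,-0.206,0.003],[0,0,-0.43]],[-1,[-0.081,-0.206,0.012],[0,0,-0.43]],[-1,[-0.081,-0.206,0.014],[0,0,-0.43]],[-1,[-0.081,-0.206,0.014],[0,0,-0.43]],[-1,[-0.081,-0.206,0.014],[0,0,-0.43]]]'

```text
time: 3.87
tool_pos: [0.5146, -0.1392, 0.0152]
tool_rot: [-3.141, 0.001, 0.071]
contact_force: [0.5, 0.2, -1.5]
opening: 0.0619
```

```bash
python3 - <<'E'
from h import *
from cell import status,eyes
s=status.observe();print(s["tool_pos"],s["tool_rot"],s["opening"],s["qpos"].round(3))
d=eyes.read_camera("wrist");cv2.imwrite("pics/w3.png",d["img"][:,:,::-1])
T=np.eye(4);T[:3,:3]=Ro.from_euler('xyz',s["tool_rot"]).as_matrix();T[:3,3]=s["tool_pos"]
P=cloud(d,T@d["tool_from_camera"])
# riser front edge from wrist
m=(np.abs(P[...,2]-.072)<.004)&(P[...,0]>.57)
q=P[m];fe=[]
for y in np.arange(-.17,.0,.015):
    a=q[np.abs(q[:,1]-y)<.004]
    if len(a)>10: fe.append((y,np.percentile(a[:,0],2)))
print(np.round(fe,4)); print([np.round(w2r([b,a])*1000,1) for a,b in fe])
t=r2w(-.127,-.096,.011);print(w2r(s["tool_pos"]),go(s,t,RY))
E
```

```text
[ 0.51461698 -0.1391776   0.0151774 ] [-3.14147626e+00  5.89920340e-04  7.08287195e-02] 0.06189910564357446 [-0.408  0.618  1.742 -0.     0.782  1.092]
[]
[]
[-0.18082635 -0.09634962] (array([ 0.0538, -0.0004,  0.0041]), array([-0.0001,  0.0006, -0.0016]))
```

View pics/w3.png

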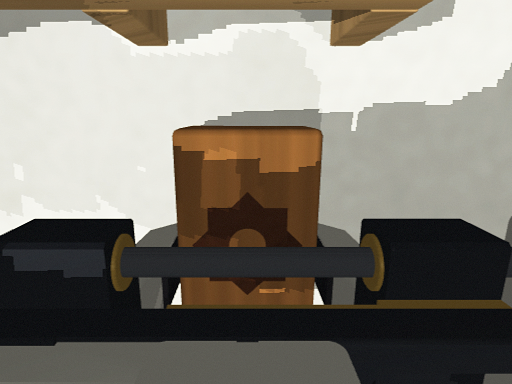

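The mould (columns 173-322) is centred between the bay uprights, whose inner edges at the floor are at columns 167 and 331. Next I move it in, lower it and release.

Call:
jog_arm --series '[[-1,[0.02,0,0],[0,0,0]],[-1,[0.04,0,0],[0,0,0]],[-1,[0.052,0,0],[0,0,0]],[-1,[0.053,0,0.003],[0,0,0]],[-1,[0.053,0,0.005],[0,0,0]],[-1,[0.053,0,0.005],[0,0,0]],[0.6,[0.053,0,0.005],[0,0,0]],[0.6,[0.053,0,0.005],[0,0,0]],[0.6,[0.053,0,0.005],[0,0,0]],[0.6,[0.053,0,0.005],[0,0,0]],[0.6,[0.053,0,0.005],[0,0,0]]]'

```text
time: 4.83
tool_pos: [0.5676, -0.1341, 0.0109]
tool_rot: [3.141, -0.0, 0.073]
contact_force: [-0.0, -0.0, 0.2]
opening: 0.0735
```

```bash
python3 - <<'E'
from h import *
from cell import status,eyes
s=status.observe();print(s["tool_pos"],s["tool_rot"],s["opening"],s["qpos"].round(3),w2r(s["tool_pos"]))
for x,z,t in [(-.127,.13,0),(-.21,.09,.7),(-.205,.02,.7),(-.06,.02,.7)]:
  print(go(s,r2w(x,-.096,z),RY,t))
E
```

```text
[ 0.56755403 -0.13411179  0.01087645] [ 3.14142544e+00 -1.12238458e-04  7.27197158e-02] 0.07345774675170962 [-0.363  0.69   1.597 -0.     0.854  1.135] [-0.12766155 -0.09512637]
(array([ 0.0007,  0.0009, -0.1191]), array([ 0.0002, -0.0001,  0.0003]))
(array([-0.0823,  0.0009, -0.0791]), array([0.000e+00, 6.999e-01, 4.000e-04]))
(array([-0.0773,  0.0009, -0.0091]), array([0.000e+00, 6.999e-01, 4.000e-04]))
(array([ 0.0677,  0.0009, -0.0091]), array([0.000e+00, 6.999e-01, 4.000e-04]))
```

Call:
jog_arm --series '[[0.8,[0,0,-0.03],[0,0,0]],[0.8,[0,0,-0.065],[0,0,0]],[0.8,[-0.04,0,-0.08],[0,0,0]],[0,[-0.082,0,-0.08],[0,0.12,0]],[-1,[-0.1,0,-0.08],[0,0.24,0]],[-1,[-0.1,0,-0.08],[0,0.36,0]],[-1,[-0.1,0,-0.08],[0,0.48,0]],[-1,[-0.1,0,-0.08],[0,0.6,0]],[-1,[-0.1,0,-0.08],[0,0.65,0]],[-1,[-0.1,0,-0.08],[0,0.65,0]],[-1,[-0.1,0,-0.08],[0,0.65,0]]]' --squeeze 10

```text
time: 5.75
tool_pos: [0.47, -0.1329, 0.0903]
tool_rot: [-3.107, -0.571, 0.076]
contact_force: [0.9, 0.1, -0.2]
opening: 0.0336
```

```bash
python3 - <<'E'
from h import *
from cell import status,eyes
s=status.observe();print(s["tool_pos"],s["tool_rot"],s["opening"],s["qpos"].round(3),w2r(s["tool_pos"]))
R=Ro.from_euler('xyz',s["tool_rot"]).as_matrix();print("z axis",R[:,2])
d=eyes.read_camera("wrist");cv2.imwrite("pics/w4.png",d["img"][:,:,::-1])
T=np.eye(4);T[:3,:3]=R;T[:3,3]=s["tool_pos"]
P=cloud(d,T@d["tool_from_camera"])
m=(np.abs(P[...,2]-.038)<.004)&(P[...,0]>.48)&(P[...,0]<.7)&(np.abs(P[...,1]+.13)<.06)
q=P[m];print(len(q),[w2r(p).round(3) for p in cv2.boxPoints(cv2.minAreaRect(q[:,:2].astype(np.float32)))])
d=eyes.read_camera("side");cv2.imwrite("pics/s4.png",cv2.resize(d["img"][100:300,120:420,::-1],None,fx=2.5,fy=2.5))
E
```

```text
[ 0.46997804 -0.13294191  0.09028181] [-3.10682047 -0.57056103  0.07552212] 0.033615094498848586 [-0.71   0.328  2.242  1.206  0.45  -0.308] [-0.22489728 -0.08690122]
z axis [ 0.53561616  0.0753925  -0.84108935]
8959 [array([-0.17 , -0.043]), array([-0.169, -0.155]), array([-0.063, -0.154]), array([-0.065, -0.042])]
```

View pics/w4.png

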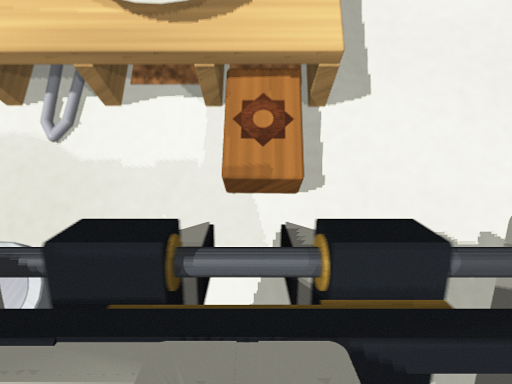

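View pics/s4.png

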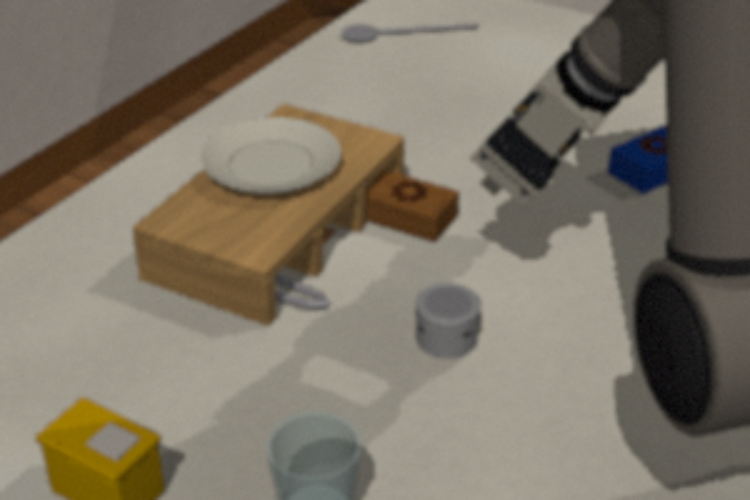

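The mould stands straight in the mouth of the -y bay. In the wrist view it is at columns 222-303, between uprights at about 210 and 322. Its near end is at riser x of about -0.167. Next I lower the shut fingers behind it.

```bash
python3 - <<'E'
from h import *
from cell import status,eyes
s=status.observe()
for x,z in [(-.2,.07),(-.2,.018)]: print(go(s,r2w(x,-.096,z),RY,.65))
E
```

```text
(array([0.0115, 0.011 , 0.0298]), array([-0.0385,  0.0828, -0.0014]))
(array([-0.0164,  0.0127,  0.0736]), array([-0.0385,  0.0828, -0.0014]))
```

Call:
jog_arm --series '[[-1,[0,0,0],[0,0,0]],[-1,[0,0,0],[0,0,0]]]'

```text
time: 6.02
tool_pos: [0.4703, -0.1327, 0.09]
tool_rot: [-3.105, -0.567, 0.075]
contact_force: [-0.3, 0.2, -0.3]
opening: 0.0126
```

```bash
python3 - <<'E'
from h import *
from cell import status,eyes
s=status.observe();print(s["qpos"].round(3),s["opening"],w2r(s["tool_pos"]))
for x,z in [(-.2,.07),(-.2,.018)]: print(go(s,r2w(x,-.096,z),RY,.65))
E
```

```text
[-0.708  0.329  2.238  1.192  0.45  -0.293] 0.012604163382074787 [-0.22456022 -0.08669882]
(array([0.0099, 0.0105, 0.0297]), array([-0.038 ,  0.0831,  0.001 ]))
(array([-0.018 ,  0.0121,  0.0736]), array([-0.038 ,  0.0831,  0.001 ]))
```

Call:
jog_arm --series '[[-1,[0.003,0.005,0.015],[-0.02,0.04,0]],[-1,[0.01,0.01,0.03],[-0.038,0.083,0]],[-1,[0.01,0.01,0.03],[-0.038,0.083,0]],[-1,[0.001,0.011,0.045],[-0.038,0.083,0]],[-1,[-0.008,0.012,0.058],[-0.038,0.083,0]],[-1,[-0.017,0.012,0.072],[-0.038,0.083,0]],[-1,[-0.017,0.012,0.072],[-0.038,0.083,0]],[-1,[-0.017,0.012,0.072],[-0.038,0.083,0]],[-1,[-0.017,0.012,0.072],[-0.038,0.083,0]]]'

```text
time: 6.77
tool_pos: [0.4959, -0.1398, 0.0203]
tool_rot: [3.141, -0.652, 0.074]
contact_force: [0.6, -0.2, 0.5]
opening: 0.0005
```

```bash
python3 - <<'E'
from h import *
from cell import status,eyes
s=status.observe();print(s["qpos"].round(3),s["opening"],w2r(s["tool_pos"]))
for x in (-.18,-.12,-.085,-.072): print(go(s,r2w(x,-.096,.016),RY,.65))
d=eyes.read_camera("side");cv2.imwrite("pics/s5.png",cv2.resize(d["img"][100:300,120:420,::-1],None,fx=2.5,fy=2.5))
E
```

```text
[-0.696  0.564  2.295  2.006  0.484 -1.141] 0.0005338450278857616 [-0.199551   -0.09560541]
(array([0.0129, 0.0004, 0.0153]), array([-0.001 , -0.0016,  0.0016]))
(array([0.0606, 0.0005, 0.0517]), array([-0.001 , -0.0016,  0.0016]))
(array([0.0884, 0.0006, 0.0729]), array([-0.001 , -0.0016,  0.0016]))
(array([0.0988, 0.0006, 0.0808]), array([-0.001 , -0.0016,  0.0016]))
```

View pics/s5.png

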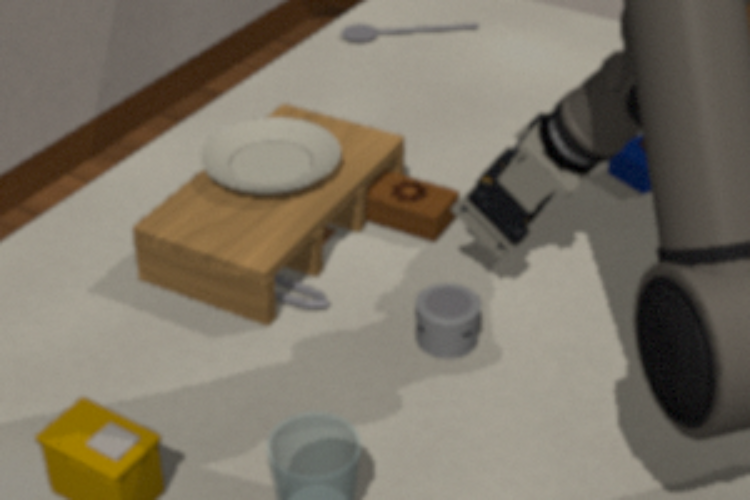

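The fingers are low behind the mould. I push to just before the edge and then check.

Call:
jog_arm --series '[[-1,[0.009,0,0.011],[0,0,0]],[-1,[0.017,0,0.018],[0,0,0]],[-1,[0.025,0,0.024],[0,0,0]],[-1,[0.033,0,0.031],[0,0,0]],[-1,[0.041,0,0.037],[0,0,0]],[-1,[0.049,0,0.043],[0,0,0]],[-1,[0.057,0,0.049],[0,0,0]],[-1,[0.065,0,0.055],[0,0,0]],[-1,[0.073,0,0.061],[0,0,0]],[-1,[0.081,0,0.067],[0,0,0]],[-1,[0.088,0,0.073],[0,0,0]],[-1,[0.088,0,0.073],[0,0,0]]]'

```text
time: 7.82
tool_pos: [0.6112, -0.1317, 0.0167]
tool_rot: [3.139, -0.654, 0.076]
contact_force: [-0.7, 0.1, 0.5]
opening: 0.0002
```

```bash
python3 - <<'E'
from h import *
from cell import status,eyes
s=status.observe();print(s["qpos"].round(3),s["contact_force"],w2r(s["tool_pos"]))
for x in (-.085,-.072,-.069): print(go(s,r2w(x,-.096,.016),RY,.65))
d=eyes.read_camera("side");cv2.imwrite("pics/s6.png",cv2.resize(d["img"][100:300,120:420,::-1],None,fx=2.5,fy=2.5))
d=eyes.read_camera("wrist");cv2.imwrite("pics/w6.png",d["img"][:,:,::-1])
E
```

```text
[-0.508  0.643  2.023  1.832  0.352 -0.76 ] [-0.65181542  0.08110799  0.50867405] [-0.08398198 -0.09589255]
(array([-0.0013,  0.0001, -0.    ]), array([ 0.0005, -0.0041,  0.0028]))
(array([0.0091, 0.0001, 0.0079]), array([ 0.0005, -0.0041,  0.0028]))
(array([0.0114, 0.0001, 0.0097]), array([ 0.0005, -0.0041,  0.0028]))
```

View pics/s6.png

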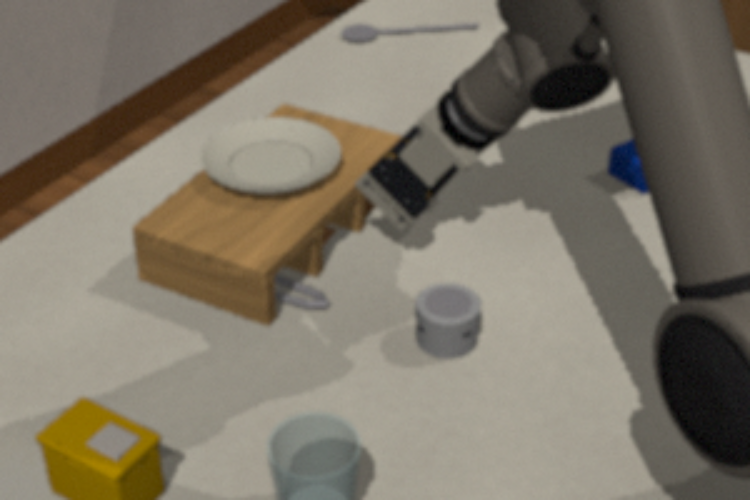

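View pics/w6.png

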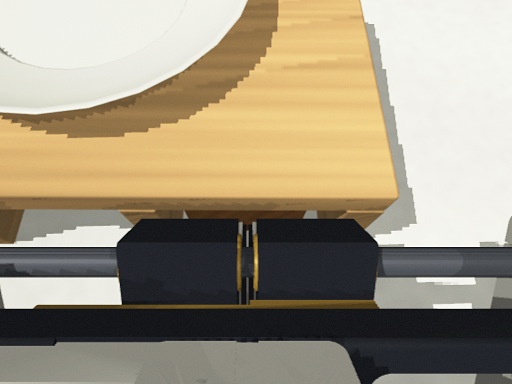

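Contact points sit about 9 mm inside the front edge. I go the last 14 mm slowly.

Call:
jog_arm --series '[[-1,[0.002,0,0.002],[0,0,0]],[-1,[0.004,0,0.004],[0,0,0]],[-1,[0.006,0,0.006],[0,0,0]],[-1,[0.008,0,0.007],[0,0,0]],[-1,[0.01,0,0.009],[0,0,0]],[-1,[0.012,0,0.01],[0,0,0]],[-1,[0.012,0,0.01],[0,0,0]]]'

```text
time: 8.5
tool_pos: [0.6252, -0.1304, 0.0142]
tool_rot: [3.141, -0.651, 0.074]
contact_force: [-0.3, -0.1, -1.1]
opening: 0.0004
```

```bash
python3 - <<'E'
from h import *
from cell import status,eyes
s=status.observe();print(s["qpos"].round(3),s["contact_force"],w2r(s["tool_pos"]))
E
```

```text
[-0.49   0.659  1.986  1.788  0.338 -0.696] [-0.30416103 -0.10804542 -1.08849309] [-0.06989085 -0.09556705]
```

Call:
jog_arm --series '[[-1,[-0.024,0,-0.018],[0,0,0]],[-1,[-0.048,0,-0.036],[0,0,0]],[-1,[-0.072,0,-0.054],[0,0,0]],[-1,[-0.08,0,-0.06],[0,0,0]],[0,[-0.06,0,-0.09],[0,0,0]],[1,[-0.04,0,-0.12],[0,0,0]],[1,[-0.02,0,-0.145],[0,0,0]],[1,[-0.02,0,-0.145],[0,-0.12,0]],[1,[-0.02,0,-0.145],[0,-0.24,0]],[1,[-0.02,0,-0.145],[0,-0.36,0]],[1,[-0.02,0,-0.145],[0,-0.48,0]],[1,[-0.02,0,-0.145],[0,-0.52,0]]]'

```text
time: 9.5
tool_pos: [0.5241, -0.1299, 0.1146]
tool_rot: [-3.092, -0.459, 0.086]
contact_force: [-0.3, 1.1, -0.0]
opening: 0.0491
```

```bash
python3 - <<'E'
from h import *
from cell import status,eyes
s=status.observe();print(s["time"],s["tool_pos"],s["tool_rot"],s["qpos"].round(3))
print(go(s,[.429,.033,.15],RY,0))
d=eyes.read_camera("side");cv2.imwrite("pics/s7.png",cv2.resize(d["img"][100:300,120:420,::-1],None,fx=2.5,fy=2.5))
d=eyes.read_camera("wrist");cv2.imwrite("pics/w7.png",d["img"][:,:,::-1])
R=Ro.from_euler('xyz',s["tool_rot"]).as_matrix()
T=np.eye(4);T[:3,:3]=R;T[:3,3]=s["tool_pos"]
P=cloud(d,T@d["tool_from_camera"]);np.save("P7.npy",P)
E
```

```text
9.5 [ 0.52407219 -0.12993225  0.11457923] [-3.09239375 -0.45880489  0.08638955] [-0.573  0.346  2.004  0.644  0.543  0.384]
(array([-0.0566, -0.1736, -0.059 ]), array([-0.0515, -0.4584,  0.025 ]))
```

View pics/s7.png

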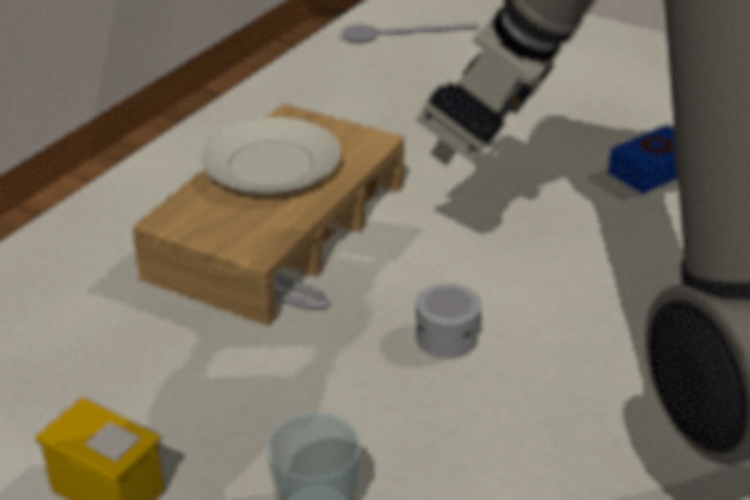

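View pics/w7.png

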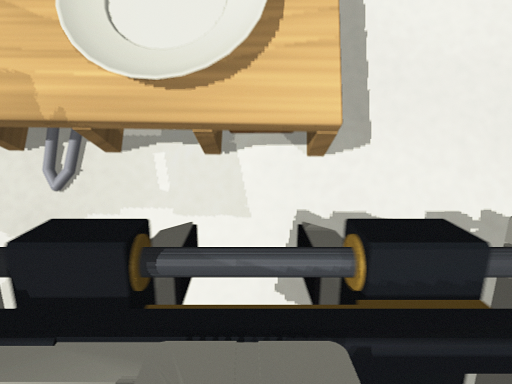

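The mould is under the board; in the wrist view its near face is just visible at row 131. The plate and tongs look unmoved. Next is the tin.

Call:
jog_arm --series '[[1,[-0.057,-0.174,-0.059],[-0.05,-0.458,0.025]],[1,[-0.057,-0.174,-0.059],[-0.05,-0.458,0.025]],[1,[-0.057,-0.174,-0.059],[-0.05,-0.458,0.025]],[1,[-0.057,-0.174,-0.059],[-0.05,-0.458,0.025]],[1,[-0.057,-0.174,-0.059],[-0.05,-0.458,0.025]],[1,[-0.057,-0.174,-0.059],[-0.05,-0.458,0.025]],[1,[-0.057,-0.174,-0.059],[-0.05,-0.458,0.025]],[1,[-0.057,-0.174,-0.059],[-0.05,-0.458,0.025]],[1,[-0.057,-0.174,-0.059],[-0.05,-0.458,0.025]],[1,[-0.057,-0.174,-0.059],[-0.05,-0.458,0.025]],[1,[-0.057,-0.174,-0.059],[-0.05,-0.458,0.025]]]'

```text
time: 10.52
tool_pos: [0.429, 0.0327, 0.1487]
tool_rot: [-3.138, -0.003, 0.072]
contact_force: [0.4, -0.2, 0.4]
opening: 0.0916
```

```bash
python3 - <<'E'
from h import *
from cell import status,eyes
s=status.observe();print(s["time"],s["tool_pos"],s["tool_rot"],s["qpos"].round(3))
d=eyes.read_camera("wrist");cv2.imwrite("pics/w8.png",d["img"][:,:,::-1])
R=Ro.from_euler('xyz',s["tool_rot"]).as_matrix()
T=np.eye(4);T[:3,:3]=R;T[:3,3]=s["tool_pos"]
P=cloud(d,T@d["tool_from_camera"])
m=(np.abs(P[...,2]-.048)<.006)&(np.abs(P[...,0]-.43)<.05)&(np.abs(P[...,1]-.03)<.05)
k,L,st,c=cv2.connectedComponentsWithStats(m.astype(np.uint8));i=1+np.argmax(st[1:,4]);q=P[L==i]
print(st[i],np.median(q[:,2]),cv2.minEnclosingCircle(q[:,:2].astype(np.float32)*1000))
print(go(s,[.4295,.033,.016],RY,0))
E
```

```text
10.5167 [0.42896062 0.03267755 0.14872929] [-3.13790199e+00 -2.83257628e-03  7.19241740e-02] [-0.106  0.258  1.888  0.005  0.993  1.391]
[ 212  154   78   77 4705] 0.04858808949284538 ((429.8558044433594, 29.43305778503418), 33.3069953918457)
(array([0.0002, 0.0002, 0.1327]), array([-0.0037, -0.0028, -0.0005]))
```

View pics/w8.png

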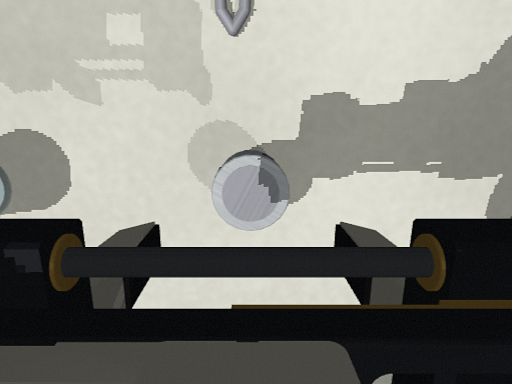

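Tin found at columns 212-290, centre about (0.430, 0.031), radius 33.3 mm and height 48.6 mm, which all fit. Next I descend and grasp the lid band.

Call:
jog_arm --series '[[1,[0,0.002,0.035],[0,0,0]],[1,[0,0.002,0.07],[0,0,0]],[1,[0,0.002,0.1],[0,0,0]],[1,[0,0.002,0.12],[0,0,0]],[1,[0,0.002,0.129],[0,0,0]],[1,[0,0.002,0.129],[0,0,0]],[1,[0,0.002,0.129],[0,0,0]]]'

```text
time: 11.15
tool_pos: [0.4298, 0.0314, 0.0205]
tool_rot: [-3.139, -0.003, 0.072]
contact_force: [0.7, 0.6, 0.5]
opening: 0.0917
```

Call:
jog_arm --series '[[-1,[0,0,0],[0,0,0]],[-1,[0,0,0],[0,0,0]],[-1,[0,0,0],[0,0,0]],[-1,[0,0,0],[0,0,0]],[-1,[0,0,0],[0,0,0]],[-1,[0,0,0],[0,0,0]],[-1,[0,0,0],[0,0,0]],[-1,[0,0,0],[0,0,0]],[-1,[0,0,0],[0,0,0]],[-1,[0,0,-0.005],[0,0,0]],[-1,[0,0,-0.009],[0,0,0]],[-1,[0,0,-0.009],[0,0,0]]]' --squeeze 25

```text
time: 12.15
tool_pos: [0.4297, 0.0318, 0.0299]
tool_rot: [-3.139, -0.004, 0.073]
contact_force: [0.9, -0.5, -1.6]
opening: 0.0647
```

```bash
python3 - <<'E'
from h import *
from cell import status,eyes
s=status.observe();print(s["tool_pos"],s["tool_rot"],s["opening"],s["qpos"].round(3))
d=eyes.read_camera("wrist");cv2.imwrite("pics/w9.png",d["img"][:,:,::-1])
for x in (-.15,-.122): print(go(s,r2w(x,0,.028),RY))
E
```

```text
[0.42971922 0.0318383  0.02989347] [-3.13944662 -0.00397809  0.07347725] 0.06465410833897196 [-0.106  0.463  2.016  0.005  0.659  1.387]
(array([0.103 , 0.0805, 0.0021]), array([-0.0021, -0.004 ,  0.0011]))
(array([0.131 , 0.0805, 0.0022]), array([-0.0021, -0.004 ,  0.0011]))
```

View pics/w9.png

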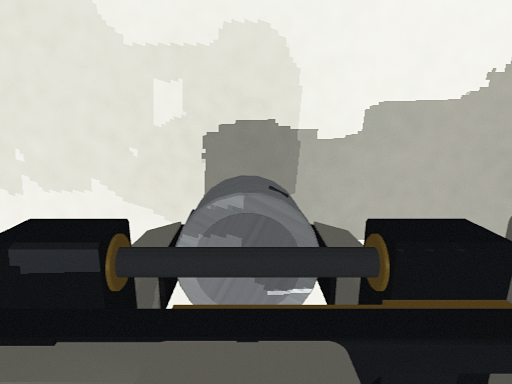

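The tin is held (64.7 mm) and lifted 9 mm. I carry it to the middle bay mouth, lower it and release.

Call:
jog_arm --series '[[-1,[0.03,0.03,0],[0,0,0]],[-1,[0.06,0.06,0],[0,0,0]],[-1,[0.09,0.078,0],[0,0,0]],[-1,[0.11,0.0805,0],[0,0,0]],[-1,[0.125,0.0805,0],[0,0,0]],[-1,[0.131,0.0805,0.003],[0,0,0]],[-1,[0.131,0.0805,0.007],[0,0,0]],[-1,[0.131,0.0805,0.0085],[0,0,0]],[-1,[0.131,0.0805,0.0085],[0,0,0]],[0.7,[0.131,0.0805,0.0085],[0,0,0]],[0.7,[0.131,0.0805,0.0085],[0,0,0]],[0.7,[0.131,0.0805,0.0085],[0,0,0]]]'

```text
time: 13.2
tool_pos: [0.5651, -0.0386, 0.0209]
tool_rot: [-3.139, -0.002, 0.074]
contact_force: [0.5, -0.1, -0.5]
opening: 0.0769
```

Call:
jog_arm --series '[[0.8,[0,0,0],[0,0,0]],[0.8,[0,0,0],[0,0,0]],[0.8,[0,0,-0.03],[0,0,0]],[0.8,[0,0,-0.065],[0,0,0]],[0.8,[-0.04,0,-0.07],[0,0,0]],[0,[-0.07,0,-0.07],[0,0.12,0]],[-1,[-0.08,0,-0.07],[0,0.24,0]],[-1,[-0.08,0,-0.07],[0,0.36,0]],[-1,[-0.08,0,-0.07],[0,0.48,0]],[-1,[-0.08,0,-0.07],[0,0.6,0]],[-1,[-0.08,0,-0.07],[0,0.65,0]],[-1,[-0.08,0,-0.07],[0,0.65,0]]]' --squeeze 10

```text
time: 14.2
tool_pos: [0.4896, -0.0317, 0.0915]
tool_rot: [-3.089, -0.512, 0.078]
contact_force: [0.8, 0.7, 0.2]
opening: 0.0406
```

Call:
jog_arm --series '[[-1,[0,0,0],[0,0,0]],[-1,[0,0,0],[0,0,0]],[-1,[0,0,0],[0,0,0]]]'

```text
time: 14.45
tool_pos: [0.4901, -0.0317, 0.0914]
tool_rot: [-3.088, -0.51, 0.078]
contact_force: [-0.4, -0.3, -0.6]
opening: 0.0207
```

```bash
python3 - <<'E'
from h import *
from cell import status,eyes
s=status.observe();print(s["time"],s["tool_pos"],s["tool_rot"],s["opening"],s["qpos"].round(3),w2r(s["tool_pos"]))
d=eyes.read_camera("wrist");cv2.imwrite("pics/w10.png",d["img"][:,:,::-1])
R=Ro.from_euler('xyz',s["tool_rot"]).as_matrix()
T=np.eye(4);T[:3,:3]=R;T[:3,3]=s["tool_pos"]
P=cloud(d,T@d["tool_from_camera"])
m=(np.abs(P[...,2]-.048)<.005)&(np.abs(P[...,0]-.565)<.06)&(np.abs(P[...,1]+.04)<.06)
k,L,st,c=cv2.connectedComponentsWithStats(m.astype(np.uint8));i=1+np.argmax(st[1:,4]);q=P[L==i]
ci=cv2.minEnclosingCircle(q[:,:2].astype(np.float32)*1000);print(st[i],ci,w2r(np.array(ci[0])/1000))
for x,z in [(-.19,.07),(-.19,.018)]: print(go(s,r2w(x,0,z),RY,.65))
E
```

```text
14.45 [ 0.49012098 -0.03173656  0.09136057] [-3.08845586 -0.50955644  0.07833312] 0.020719439329697043 [-0.403  0.306  2.22   1.012  0.327  0.15 ] [-0.19748625  0.01258192]
[ 226  105   91   86 6116] ((565.2216186523438, -39.16781234741211), 33.124267578125) [-0.1231199 -0.0002624]
(array([-0.0039,  0.0138,  0.0216]), array([-0.0563,  0.1405,  0.0012]))
(array([-0.0293,  0.0162,  0.0669]), array([-0.0563,  0.1405,  0.0012]))
```

View pics/w10.png

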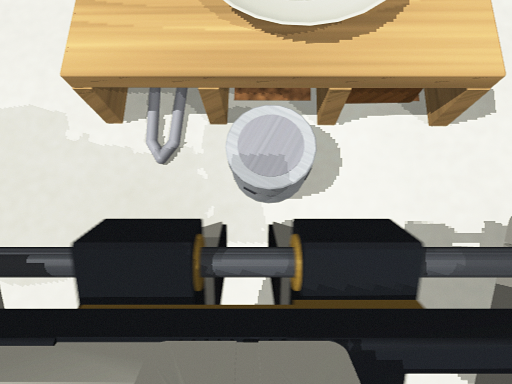

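The tin stands upright at riser (-0.123, 0.000), at the mouth of the middle bay (columns 226-316, between uprights 228 and 318). Next I bring the fingers low behind it.

Call:
jog_arm --series '[[-1,[-0.004,0.007,0.01],[-0.03,0.07,0]],[-1,[-0.004,0.014,0.021],[-0.056,0.14,0]],[-1,[-0.004,0.014,0.021],[-0.056,0.14,0]],[-1,[-0.004,0.014,0.021],[-0.056,0.14,0]],[-1,[-0.004,0.014,0.021],[-0.056,0.14,0]],[-1,[-0.004,0.014,0.021],[-0.056,0.14,0]]]'

```text
time: 15.0
tool_pos: [0.4987, -0.0433, 0.0706]
tool_rot: [-3.141, -0.651, 0.075]
contact_force: [-0.6, 0.3, -0.6]
opening: 0.0006
```

```bash
python3 - <<'E'
from h import *
from cell import status,eyes
s=status.observe();print(s["time"],s["tool_pos"],s["tool_rot"],s["opening"],s["qpos"].round(3),w2r(s["tool_pos"]))
for x,z in [(-.19,.07),(-.19,.018)]: print(go(s,r2w(x,0,z),RY,.65))
E
```

```text
15.0 [ 0.49874062 -0.04328035  0.07063776] [-3.14072336 -0.6507747   0.07485658] 0.0005558883149618677 [-0.434  0.393  2.339  2.087  0.347 -0.961] [-0.18972422  0.00044486]
(array([-0.0006,  0.0004,  0.0003]), array([-0.0024, -0.0008,  0.002 ]))
(array([-0.0321,  0.0005,  0.0417]), array([-0.0024, -0.0008,  0.002 ]))
```

Call:
jog_arm --series '[[-1,[-0.008,0,0.01],[0,0,0]],[-1,[-0.016,0,0.02],[0,0,0]],[-1,[-0.024,0,0.03],[0,0,0]],[-1,[-0.031,0,0.041],[0,0,0]],[-1,[-0.031,0,0.041],[0,0,0]],[-1,[-0.031,0,0.041],[0,0,0]]]'

```text
time: 15.5
tool_pos: [0.4984, -0.0425, 0.0187]
tool_rot: [-3.137, -0.649, 0.073]
contact_force: [0.4, -0.5, 1.4]
opening: 0.001
```

```bash
python3 - <<'E'
from h import *
from cell import status,eyes
s=status.observe();print(s["time"],s["tool_pos"],s["tool_rot"],s["opening"],s["qpos"].round(3),w2r(s["tool_pos"]))
for x,z in [(-.085,.016),(-.07,.016)]: print(go(s,r2w(x,0,z),RY,.65))
d=eyes.read_camera("side");cv2.imwrite("pics/s11.png",cv2.resize(d["img"][100:300,120:420,::-1],None,fx=2.5,fy=2.5))
E
```

```text
15.5 [ 0.49838416 -0.04249904  0.01872677] [-3.13718596 -0.64853992  0.0732406 ] 0.000982563597028612 [-0.434  0.556  2.37   2.428  0.471 -1.331] [-0.19002324  0.0012499 ]
(array([0.0821, 0.0016, 0.0656]), array([-0.0049,  0.0015,  0.0007]))
(array([0.094 , 0.0017, 0.0747]), array([-0.0049,  0.0015,  0.0007]))
```

View pics/s11.png

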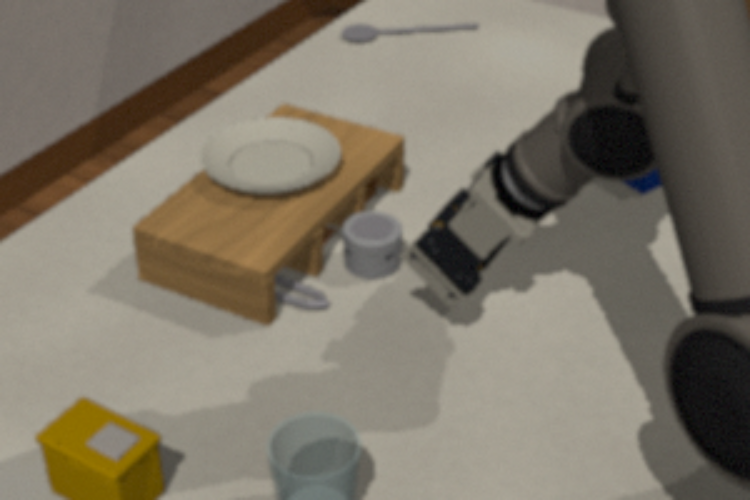

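Call:
jog_arm --series '[[-1,[0.008,0.001,0.006],[0,0,0]],[-1,[0.016,0.001,0.012],[0,0,0]],[-1,[0.023,0.001,0.018],[0,0,0]],[-1,[0.03,0.001,0.024],[0,0,0]],[-1,[0.037,0.001,0.029],[0,0,0]],[-1,[0.044,0.001,0.035],[0,0,0]],[-1,[0.051,0.001,0.041],[0,0,0]],[-1,[0.058,0.001,0.046],[0,0,0]],[-1,[0.065,0.001,0.052],[0,0,0]],[-1,[0.071,0.001,0.057],[0,0,0]],[-1,[0.077,0.001,0.061],[0,0,0]],[-1,[0.079,0.001,0.063],[0,0,0]]]'

```text
time: 16.55
tool_pos: [0.6003, -0.0363, 0.0175]
tool_rot: [-3.14, -0.651, 0.075]
contact_force: [-1.2, -0.4, 0.6]
opening: 0.0006
```

```bash
python3 - <<'E'
from h import *
from cell import status,eyes
s=status.observe();print(s["time"],s["tool_pos"],s["tool_rot"],s["contact_force"],s["qpos"].round(3),w2r(s["tool_pos"]))
for x,z in [(-.085,.016),(-.07,.016)]: print(go(s,r2w(x,0,z),RY,.65))
d=eyes.read_camera("side");cv2.imwrite("pics/s12.png",cv2.resize(d["img"][100:300,120:420,::-1],None,fx=2.5,fy=2.5))
d=eyes.read_camera("wrist");cv2.imwrite("pics/w12.png",d["img"][:,:,::-1])
E
```

```text
16.55 [ 0.60032537 -0.03630858  0.01750382] [-3.14014301 -0.65103621  0.07475218] [-1.24051182 -0.38931628  0.62499293] [-0.312  0.615  2.107  2.259  0.302 -1.024] [-8.79012878e-02  5.00472436e-05]
(array([0.0014, 0.0001, 0.003 ]), array([-0.0029, -0.001 ,  0.0019]))
(array([0.0133, 0.0001, 0.012 ]), array([-0.0029, -0.001 ,  0.0019]))
```

View pics/s12.png

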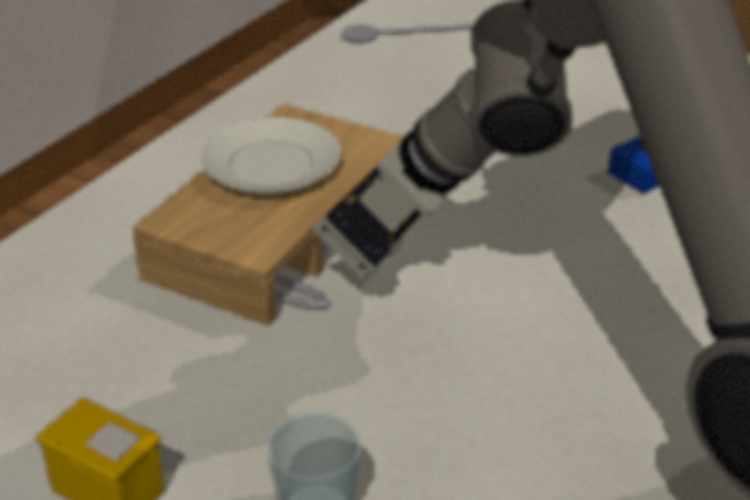

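View pics/w12.png

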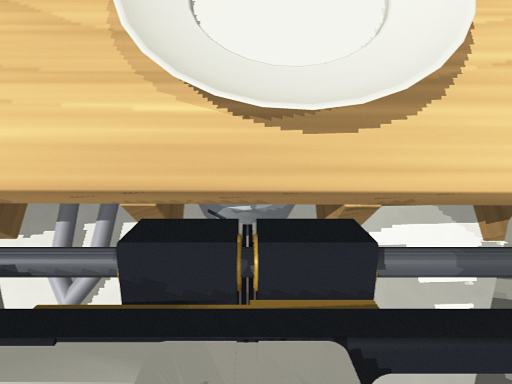

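The tin is entering straight and the plate is untouched. Joint 5 is near its lower limit (0.302 against 0.28), so I tilt a bit more while advancing.

Call:
jog_arm --series '[[-1,[0.001,0,0.001],[0,0.03,0]],[-1,[0.002,0,0.002],[0,0.06,0]],[-1,[0.003,0,0.003],[0,0.08,0]],[-1,[0.003,0,0.003],[0,0.08,0]]]'

```text
time: 16.98
tool_pos: [0.6021, -0.0361, 0.0155]
tool_rot: [-3.138, -0.728, 0.072]
contact_force: [-0.7, 0.0, 0.2]
opening: 0.0006
```

```bash
python3 - <<'E'
from h import *
from cell import status,eyes
s=status.observe();print(s["time"],s["tool_pos"],s["tool_rot"],s["contact_force"],s["qpos"].round(3),w2r(s["tool_pos"]))
for x,z in [(-.085,.016),(-.07,.016)]: print(go(s,r2w(x,0,z),RY,.73))
E
```

```text
16.9833 [ 0.60209258 -0.0360603   0.01549003] [-3.13814023 -0.72817991  0.0721149 ] [-0.69951201  0.02377585  0.2297191 ] [-0.328  0.648  2.157  2.47   0.436 -1.253] [-0.08612074  0.00016984]
(array([0.0012, 0.0002, 0.0004]), array([-0.0033,  0.0018, -0.0002]))
(array([0.0124, 0.0002, 0.0103]), array([-0.0033,  0.0018, -0.0002]))
```

Call:
jog_arm --series '[[-1,[0.003,0,0.002],[0,0,0]],[-1,[0.005,0,0.004],[0,0,0]],[-1,[0.007,0,0.006],[0,0,0]],[-1,[0.009,0,0.008],[0,0,0]],[-1,[0.011,0,0.009],[0,0,0]],[-1,[0.013,0,0.011],[0,0,0]],[-1,[0.014,0,0.012],[0,0,0]],[-1,[0.014,0,0.012],[0,0,0]]]'

```text
time: 17.65
tool_pos: [0.622, -0.0347, 0.0167]
tool_rot: [-3.139, -0.73, 0.074]
contact_force: [-0.3, 0.1, 0.0]
opening: 0.0003
```

```bash
python3 - <<'E'
from h import *
from cell import status,eyes
s=status.observe();print(s["time"],s["tool_pos"],s["tool_rot"],s["contact_force"],s["qpos"].round(3),w2r(s["tool_pos"]))
E
```

```text
17.65 [ 0.62203351 -0.03470527  0.01674306] [-3.1393558  -0.73010142  0.07375672] [-0.31346427  0.1276552   0.00042243] [-0.309  0.657  2.105  2.441  0.401 -1.203] [-6.61340420e-02  7.88610193e-05]
```

Now I retract straight back so the wrist camera can look into the bays.

Call:
jog_arm --series '[[-1,[-0.015,0,-0.013],[0,0,0]],[-1,[-0.035,0,-0.031],[0,0,0]],[-1,[-0.055,0,-0.049],[0,0,0]],[-1,[-0.075,0,-0.067],[0,0,0]],[-1,[-0.095,0,-0.085],[0,0,0]],[-1,[-0.105,0,-0.094],[0,0,0]],[-1,[-0.095,0,-0.104],[0,0,0]],[-1,[-0.085,0,-0.115],[0,0,0]],[-1,[-0.085,0,-0.115],[0,0,0]],[-1,[-0.085,0,-0.115],[0,0,0]]]'

```text
time: 18.48
tool_pos: [0.4827, -0.0457, 0.0466]
tool_rot: [-3.142, -0.732, 0.075]
contact_force: [0.7, -0.5, -0.4]
opening: 0.0006
```

```bash
python3 - <<'E'
from h import *
from cell import status,eyes
s=status.observe();print(s["time"],s["tool_pos"],s["tool_rot"],s["contact_force"],s["qpos"].round(3))
d=eyes.read_camera("wrist");cv2.imwrite("pics/w13.png",d["img"][:,:,::-1])
R=Ro.from_euler('xyz',s["tool_rot"]).as_matrix()
T=np.eye(4);T[:3,:3]=R;T[:3,3]=s["tool_pos"]
P=cloud(d,T@d["tool_from_camera"])
c_,s_=np.cos(RY),np.sin(RY)
X=c_*(P[...,0]-RC[0])+s_*(P[...,1]-RC[1]);Y=-s_*(P[...,0]-RC[0])+c_*(P[...,1]-RC[1]);Z=P[...,2]
for yc in (-.096,0):
    m=(np.abs(Y-yc)<.025)&(Z>.008)&(Z<.05)&(X>-.12)&(X<.05)
    print(yc,m.sum(),np.percentile(X[m],[2,10,25,50,75]).round(3) if m.any() else '')
    for z in np.arange(.008,.055,.006):
        k=(np.abs(Y-yc)<.012)&(np.abs(Z-z)<.003)&(X>-.12)&(X<.05)
        if k.sum()>5: print('  z',z.round(3),k.sum(),np.median(X[k]).round(3))
m=(np.abs(Z-.072)<.003);fe=[np.percentile(X[m&(np.abs(Y-y)<.004)],2).round(4) for y in np.arange(-.13,.14,.03) if (m&(np.abs(Y-y)<.004)).sum()>20];print("front edge X",fe)
for n in ["scene","side"]:
    d=eyes.read_camera(n);pickle.dump(d,open(n+"1.pkl","wb"));cv2.imwrite(f"pics/{n}13.png",cv2.resize(d["img"][:,:,::-1],None,fx=1.5,fy=1.5))
    P1=cloud(d);P0=cloud(pickle.load(open(n+"0.pkl","rb")))
    for nm,cx,cy,z0,z1 in [("plate",.706,-.048,.08,.1),("cup",.405,.298,.02,.1),("cont",.576,.379,.02,.1),("tongs",.58,.06,.004,.02)]:
        o=[]
        for P in (P0,P1):
            q=P[(np.hypot(P[...,0]-cx,P[...,1]-cy)<(.1 if nm!="tongs" else .045))&(P[...,2]>z0)&(P[...,2]<z1)];o.append((len(q),q.mean(0).round(4)))
        print(n,nm,o)
E
```

```text
18.4833 [ 0.48270938 -0.04572358  0.04656265] [-3.14153431 -0.73217503  0.07512099] [ 0.65909137 -0.46230596 -0.39381317] [-0.503  0.509  2.458  2.428  0.592 -1.399]
-0.096 1913 [-0.063 -0.062 -0.062 -0.062 -0.061]
  z 0.008 150 -0.062
  z 0.014 158 -0.062
  z 0.02 167 -0.062
  z 0.026 176 -0.062
  z 0.032 194 -0.062
  z 0.038 148 -0.061
0 1468 [-0.06  -0.059 -0.058 -0.057 -0.054]
  z 0.008 151 -0.058
  z 0.014 158 -0.058
  z 0.02 166 -0.058
  z 0.026 169 -0.058
  z 0.032 168 -0.059
  z 0.038 68 -0.059
front edge X [np.float64(-0.0831), np.float64(-0.0832), np.float64(-0.0833), np.float64(-0.083), np.float64(-0.0831), np.float64(-0.0831), np.float64(-0.083), np.float64(-0.0831), np.float64(-0.083), np.float64(-0.083)]
scene plate [(1089, array([ 0.7032, -0.0545,  0.0868])), (1067, array([ 0.7033, -0.0558,  0.0869]))]
scene cup [(777, array([0.405 , 0.2974, 0.0594])), (777, array([0.4049, 0.2973, 0.0594]))]
scene cont [(1085, array([0.5848, 0.3849, 0.0632])), (1082, array([0.5848, 0.3851, 0.0633]))]
scene tongs [(17, array([0.5524, 0.0682, 0.0052])), (16, array([0.5551, 0.0707, 0.0049]))]
side plate [(817, array([ 0.7163, -0.059 ,  0.086 ])), (822, array([ 0.7162, -0.0594,  0.086 ]))]
side cup [(1420, array([0.405 , 0.2979, 0.0585])), (1421, array([0.405 , 0.2978, 0.0584]))]
side cont [(1591, array([0.5656, 0.3865, 0.0595])), (1588, array([0.5657, 0.3864, 0.0596]))]
side tongs [(145, array([0.5906, 0.0592, 0.0082])), (138, array([0.5903, 0.0605, 0.0083]))]
```

View pics/w13.png

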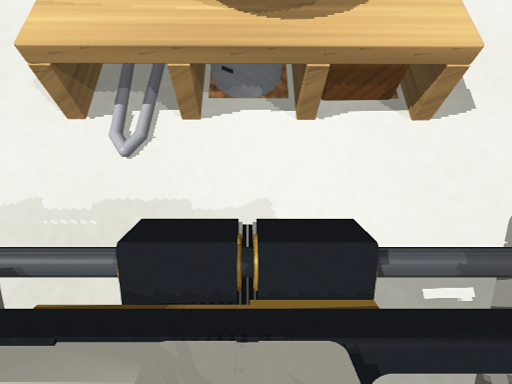

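View pics/side13.png

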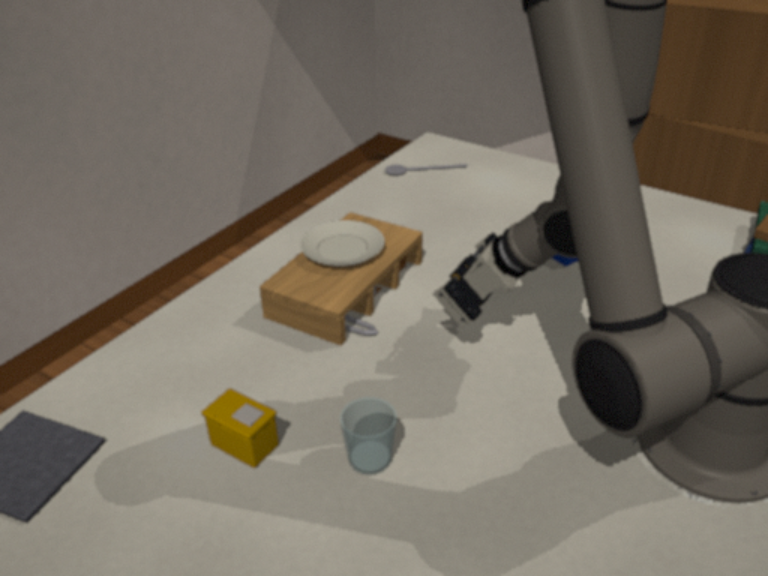

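Measured in the same wrist view, the board's front edge is at riser x -0.083. The mould's near face is at -0.062, so 21 mm behind the edge, and the tin's is at -0.059, about 24 mm behind. Both near faces are vertical, the bystanders are unchanged and the arm is clear.

```bash
python3 - <<'E'
from cell import job
print(job.hand_in())
E
```

```text
the job is handed in; nothing more can be done
None
```

The tin and the wooden mould are both put away under the riser, and I handed the job in at about 18.6 s. The tin is in the middle bay and the mould, star up, is in the right-hand (-y) bay. The tongs have the third bay. I set each one down at its bay mouth with a vertical grasp, then pushed it in with the shut, tilted fingers.

- **Position:** in the last wrist view, the mould's near face was about 21 mm behind the board's front edge and the tin's about 24 mm. Both near faces were vertical, meaning the objects stand upright.
- **Bystanders:** before-and-after depth comparisons showed no real change. Plate, cup and container matched within about 1.5 mm. The tongs matched within 1.5 mm in the side view and about 4 mm in the scene view, which had only 16 points on them.
- **Disagreements:** the wrist camera put the riser's front edge about 2 mm off my fit, and put the tin and mould about 4 mm off the fixed cameras in y. Neither affected the result, and no check failed.

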